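# Load a wooden soldier into the stripe-painting carousel and index it one click

## Robot

A 6-joint arm with a two-finger parallel gripper is mounted at the origin on the work surface. World frame = base frame: x ahead of the robot, y to its left, z up, the work surface at z = 0. Lengths are in m, angles in rad, forces in N, time in s.
With the tool pointing down it reaches from about 0.3 to 0.775 m from the base axis. Payload 14.6 kg.
Tool frame: the origin (TCP) lies between the finger pads; the fingertips stand 22 mm ahead of it and the grasp point (between the pads) lies 3 mm ahead of it (bot.tip_reach is the z of the fingertips in the tool frame, in m); z points along the fingers, y is the line along which they close (so a half turn about z gives the same grasp; the last joint's range is limited). The gripper opens to 85 mm and grips with 20 to 120 N. Pads are 22 mm wide; open, the fingers measure 114 mm over their backs; the gripper's body (76 mm by 85 mm) begins 54 mm behind the grasp point. The pads swing forward as they close: fully open they stand 13 mm farther back than shut.
Start: joints at [-1.378, 0.3, 1.521, -0, 1.321, -0.067], TCP at [0.141, -0.532, 0.253] pointing down, gripper open.
Joint ranges: [-3.03, 3.03], [-0.79, 2.21], [0.23, 2.52], [-1.04, 4.18], [0, 3.07], [-2.55, 2.55]. Speed limits (rad/s): [2.22, 2.22, 2.57, 3.14, 3.14, 3.14].

## Interface

Orientations are given as a unit quaternion [x, y, z, w].
In Python, from cell import bot gives the robot as it stands.
- The arm moves only by the tool jog_arm, never from a script. Its argument "series" is a list of rows, each a list of 3 entries, a list of its own where there are three numbers: the shift along the tool's x, y, z in cm, then the turn about the tool's z in rad, then the opening, from 0 (shut) to 1 (fully open). In form: [[[dx, dy, dz], roll, claw], ...]. A call has 1 to 20 rows; each row is the pose to reach, as a shift and turn from the pose commanded when the call began, along the tool's axes at that moment; what a row does not reach only later rows make up. A row lasts 1/12 s, in which the tool goes at most 41.7 mm and 7.16 degrees, less where a joint would pass 70% of its speed; a pose out of reach is approached as far as the arm can. A call with a gripper value outside its range is refused whole. The fingers move at their own pace and stop on an object; the grip force is fixed at half the most. Time passes only in rows, so rows that repeat a pose let the fingers close. It gives the time, the measured TCP pose, the force, the opening and the grip force at its end, in the units of the state.
- bot.observe(): the state, without advancing time (a new reading comes with each control period).
- bot.read_camera(name): name is "scene" or "top"; returns the picture (480x640x3 uint8, red, green, blue); there is no depth.
- bot.camera_params(name): a dict with "mtx" (3x3 intrinsics, pixels), "rvec" (rotation vector, rad) and "tvec" (3), from world to camera coordinates, as OpenCV has them. Camera axes: x right, y down, z forward; pixel columns grow to the right and rows downward; lengths in m; the calibration is good to about 2 mm. A picture is of the moment at which its call begins. camera_params takes no time and is no camera call.
- bot.hand_in(): hands the job in; it is judged then, once.
Trained networks look in the newest picture that a camera, given by its name, has taken for a name from the list of things; names that differ only in an ending like _2 or _b are one class to them, and where a whole thing is asked for, a point or a joint stands for the part that bears it (a point fixed in the world has none). Each returns a list of dicts, best first, with "score" (0 to 1); they miss things now and then, are a little off and sometimes report something else, mostly with a low value. They report only what shows in the picture. A call takes as long as a camera call. They do not tell look-alikes from the thing itself.
- bot.find_in(thing, camera): "position" ([column, row] as shares, 0 to 1, of the picture: columns of its width, rows of its height, amid what is visible of it).
- bot.trace(thing, camera): "mask" (480x640 bool, what is visible of it) and "position" ([column, row] as shares, 0 to 1, of the picture: columns of its width, rows of its height, amid what is visible of it).
- bot.tip_of(thing, camera): "position" ([column, row] as shares, 0 to 1, of the picture: columns of its width, rows of its height: a listed point, or the origin of a listed thing).
The state is a dict: "time": time; "joints": joint angles; "qd": joint speeds; "tau": joint torques, N m; "eef_pos": TCP position; "tcp_rot": TCP orientation; "force": force on the tool from outside, world axes, zero at the start; "moment": the same for the moment, N m; "gripper_width": opening from 0.0 (shut) to 1.0 (fully open); "grip_force": force on a finger pad.
Only numpy, scipy, OpenCV 4.12 (cv2) and the standard library are available. Lean on these libraries where they do the work, as an engineer would, in place of code of your own. Each camera call takes 0.05 s, during which the arm holds its last target. There are 200 camera calls.

## Task

Stand the loose wooden soldier from the bench in the empty nest at the carousel's loading station: press only lightly while turning it about its own axis, until the cross cut in its foot drops over the driver cross and it sits fully home and upright. Then turn the dial one click anticlockwise (seen from above), no further and never backwards past a click, so that it rests in the next click with all three soldiers still home in their nests. Leave the other things on the bench where they are.

Things in the scene. Friction and masses are not known exactly. Their poses are not given: they have to be found in the camera images.
- soldier: the loose soldier to load: plain turned beech, 102 mm tall, about 60 g, standing upright left of the carousel; told from the doll by its tall hat. Origin: centre of the underside of its foot, z up its axis. Foot: cylinder 36 mm diameter up to 28 mm height, bottom edge broken 1.5 mm. Belly 41 mm diameter from 30 to 52 mm, neck 23 mm at 62 mm.
- hat (a point): the soldier's grip: middle of its tall hat on its axis, 86 mm above its underside. The hat is a plain cylinder 30 mm diameter from 72 to 100 mm height.
- foot_cut (a point): centre of the cross cut in the underside of the soldier's foot (same point and axes as soldier): two crossing straight slots 6 mm wide and 9 mm deep, right across the foot along the body's x and y axes, so it fits a driver cross every quarter turn. The wood bruises above 30 N: meet the driver and the floor slowly (10 mm/s or less), not by a set height.
- doll: bystander: peg doll of the same wood with the same foot but a round head (35 mm ball) and no hat, 83 mm tall, standing left of the carousel; it and the soldier may stand in either's place. Origin at the centre of its underside.
- carousel: fixed base of the hand-indexed carousel. Origin on the dial's axis at bench level, z up. Its own -x points to the loading station (over the steel tongue sticking out of the base towards the robot). Towards its +x, 205 mm from the axis, stands a steel column 212 mm high with a brush holder at 150 mm height reaching 80 mm to the +y side. Yaw drawn up to 0.4 rad either way.
- dial_top: the round aluminium dial, 300 mm diameter, 10 mm thick, upper face 62 mm above the bench, with six nests 110 mm from the axis, 60 degrees apart, and a wing handle in the middle. Origin on the axis at bench level, turns with the dial; its -x points to nest_load.
- nest_load (a point): floor centre (66 mm above the bench) of the empty nest at the loading station; moves with the dial. Home = soldier's origin here, foot flat on the floor, slots over the driver: a steel cross of two bars 34 mm long, 4.4 wide, 7 high, centred on the floor, stopped at any angle, which is not measured and is kept stiffly (0.3 Nm). Unmatched, a soldier stands on it 7 mm too high.
- nest_mouth (a point): centre of the mouth of that same nest, 91.5 mm above the bench, 25.5 mm above its floor. Each nest is a plastic cup, 52 mm outside diameter, standing on the dial; bore 37.8 mm diameter, coned out to 46 mm over the top 5 mm.
- nest_next (a point): the same point of the nest 60 degrees anticlockwise of nest_load, which holds the soldier seated_near.
- nest_far (a point): the same point of the nest 120 degrees anticlockwise of nest_load, which holds the soldier seated_far. The other three nests are empty.
- handle_mid (a point): centre of the wing handle on the dial's axis, 137 mm above the bench: an upright black paddle 100 mm long (along dial_top's x, towards nest_load), 16 mm thick (along dial_top's y) and 42 mm high (116 to 158 mm above the bench), pinched across its thickness from above. Below 116 mm it stands on a round hub of 26 mm diameter.
- dial (a joint): turn of the dial in rad, 0 at the start (resting in a click), growing anticlockwise seen from above. A sprung roller on a six-lobed star wheel holds it in a click every 1.047 rad (60 degrees); it takes up to about 0.5 Nm to leave a click, and halfway (0.52 rad) it snaps on to the next.
- seated_near: an equal soldier already home in nest_next; origin as for soldier. It rides along with the dial.
- seated_far: an equal soldier already home in nest_far; origin as for soldier. It rides along with the dial.
- sanding_block: bystander: cork sanding block 100 x 55 x 30 mm lying near the robot on the left; origin under its centre
- arch_board: bystander: arched beech board 140 x 90 x 18 mm lying on the right; origin under its middle
- paint_jar: bystander: screw-top paint jar, 58 mm diameter, 62 mm high, standing near the robot in front of the loading station; origin under its centre
- paint_brush: bystander: paint brush about 190 mm long lying near the robot on the right
- wood_egg: bystander: wooden egg with a flat foot, 42 mm diameter, 54 mm high, on the left edge; origin under its centre
There are look-alikes about, which are no part of the job. What is shaped like the soldier but pink is not meant.

How it is judged:
On the way, in this order (a step that is already met when the one before it is completed fails the run):
1. the soldier is fully home in the nest at the loading station, its foot dropped over the driver cross, with the dial still in its first click (horizontal distance between soldier and nest_load below 0.003 m and z of soldier in the frame of nest_load below 0.002 m and angle between soldier's own z axis and vertical below 0.08 rad and value of joint dial between -0.15 and 0.15 rad), for 0.2 s.
2. the dial is turned one click anticlockwise (value of joint dial between 0.967 and 1.127 rad), for 0.2 s.
At the end, for the whole second after the job is handed in: the dial rests one click anticlockwise of its start (1.047 rad, within 0.07), the soldier is at rest fully home in its nest (origin within 2 mm of the floor and 3 mm of the centre, tilt under 0.08 rad), and the two other soldiers are still home in theirs (within 3 mm) (value of joint dial between 0.977 and 1.117 rad and linear speed of soldier below 0.02 m/s and horizontal distance between soldier and nest_load below 0.003 m and z of soldier in the frame of nest_load below 0.002 m and angle between soldier's own z axis and vertical below 0.08 rad and horizontal distance between seated_near and nest_next below 0.003 m and z of seated_near in the frame of nest_next below 0.003 m and horizontal distance between seated_far and nest_far below 0.003 m and z of seated_far in the frame of nest_far below 0.003 m); the robot touches nothing.
It fails at once if the soldier is pressed against the nest or driver with more than 30 N (contact force between soldier and dial_top above 30 N).
It fails at once if the dial is turned past one and a half clicks or backwards over a click (value of joint dial above 1.571 rad or value of joint dial below -0.52 rad).
It fails at once if another thing on the bench is shifted by more than 20 mm (distance of any of doll, sanding_block, arch_board, paint_jar, paint_brush, wood_egg from where it was at the start of the episode above 0.02 m).
It also fails if it takes over 72 s, if anything falls off the work surface, if the arm or the gripper's body presses on something with over 40 N, if the wrist force passes 120 N, or if a joint passes its speed limit or range.

## Working session

There is one attempt and no reset: what is moved stays moved. The work goes in short steps, Python scripts to look and compute and a tool call to move; the robot and the scene stay as the last step left them, time stands still between calls to the robot, and variables do not carry over. Pictures are saved under pics/ and viewed, at most 10 in all, crops included, and the job is handed in when it is done.

Besides the shell and the picture viewer there is one more tool, called after "Emit:" by a JSON object that holds its "fn" and its "kwargs". jog_arm: Moves the arm, as the interface text tells. Its arguments: {"type":"object","properties":{"series":{"type":"array","items":{"type":"array"}}},"required":["series"]}

```bash
mkdir -p pics
cat > h.py <<'E'
import numpy as np, cv2
from cell import bot
def cam(n):
    p=bot.camera_params(n); return np.array(p["mtx"],float),np.array(p["rvec"],float),np.array(p["tvec"],float).ravel()
def ray(n,uv):
    K,r,t=cam(n); R=cv2.Rodrigues(r)[0]
    d=R.T@np.linalg.inv(K)@np.array([uv[0],uv[1],1.]); return -R.T@t,d
def at(n,uv,z):
    c,d=ray(n,uv); return c+d*(z-c[2])/d[2]
def px(p): return np.array(p)*[640,480]
def proj(n,P):
    K,r,t=cam(n); return cv2.projectPoints(np.array(P,float).reshape(-1,1,3),r,t,K,None)[0].reshape(-1,2)
def tri(a,b):
    c1,d1=ray("scene",a); c2,d2=ray("top",b)
    s=np.linalg.lstsq(np.c_[d1,-d2],c2-c1,rcond=None)[0]
    p,q=c1+s[0]*d1,c2+s[1]*d2; return (p+q)/2,np.linalg.norm(p-q)
def save(n,f):
    im=bot.read_camera(n); cv2.imwrite("pics/"+f,im[:,:,::-1]); return im
E
python3 - <<'E'
from h import *
save("scene","s0.png"); save("top","t0.png")
Z=dict(hat=.086,nest_mouth=.0915,nest_load=.066,handle_mid=.137,carousel=0,soldier=0,doll=0,paint_jar=0,seated_near=.066,seated_far=.066)
for n,z in Z.items():
    for c in("top","scene"):
        for d in bot.tip_of(n,c)[:3]:
            u=px(d["position"]); print(n,c,round(d["score"],2),u.round(),at(c,u,z).round(3))
print(bot.observe())
E
```

```text
hat top 0.78 [213. 181.] [0.688 0.299 0.086]
hat top 0.71 [172. 212.] [0.606 0.405 0.086]
hat top 0.62 [183. 237.] [0.537 0.373 0.086]
hat scene 0.97 [476. 242.] [0.533 0.377 0.086]
hat scene 0.96 [434. 270.] [0.606 0.251 0.086]
hat scene 0.95 [473. 296.] [0.687 0.3   0.086]
nest_mouth top 0.64 [374. 254.] [ 0.491 -0.121  0.091]
nest_mouth scene 0.9 [257. 248.] [ 0.497 -0.114  0.092]
nest_load top 0.76 [371. 254.] [ 0.494 -0.116  0.066]
handle_mid top 0.71 [374. 206.] [ 0.606 -0.12   0.137]
handle_mid scene 0.65 [254. 267.] [ 0.603 -0.122  0.137]
carousel top 0.65 [158. 252.] [0.51  0.466 0.   ]
carousel scene 0.77 [257. 314.] [ 0.604 -0.125  0.   ]
soldier top 0.72 [179. 219.] [0.604 0.411 0.   ]
soldier top 0.6 [212. 215.] [0.615 0.318 0.   ]
soldier top 0.58 [220. 185.] [0.699 0.299 0.   ]
soldier scene 0.97 [460. 295.] [ 0.609  0.327 -0.   ]
soldier scene 0.91 [462. 321.] [0.679 0.303 0.   ]
soldier scene 0.91 [497. 290.] [0.606 0.417 0.   ]
doll top 0.69 [495. 282.] [ 0.423 -0.459  0.   ]
doll top 0.62 [235. 277.] [0.44  0.252 0.   ]
doll scene 0.75 [408. 247.] [0.434 0.261 0.  
[... 693 characters left out ...]
 -0.219  0.066]
{'time': 1.1, 'joints': array([-1.37760577e+00,  2.99891426e-01,  1.52099867e+00, -1.23990118e-06,
        1.32072337e+00, -6.66084142e-02]), 'qd': array([ 0.00097171,  0.0003327 , -0.00011994,  0.00080748, -0.00055862,
        0.00088109]), 'tau': array([ 4.99014095e-04, -5.43359542e+01, -3.61981916e+01,  1.31711431e-05,
        6.01381034e-04, -2.20772435e-06]), 'eef_pos': array([ 0.14127711, -0.53153072,  0.25328585]), 'tcp_rot': array([ 9.91574899e-01,  1.29534629e-01, -1.25779855e-06, -1.03498385e-05]), 'force': array([-0.96601787,  0.08170577,  0.1169098 ]), 'moment': array([-0.01078624, -0.00150732, -0.03013778]), 'grip_force': 0.0, 'gripper_width': 1.0003729282646994}
```

View pics/s0.png

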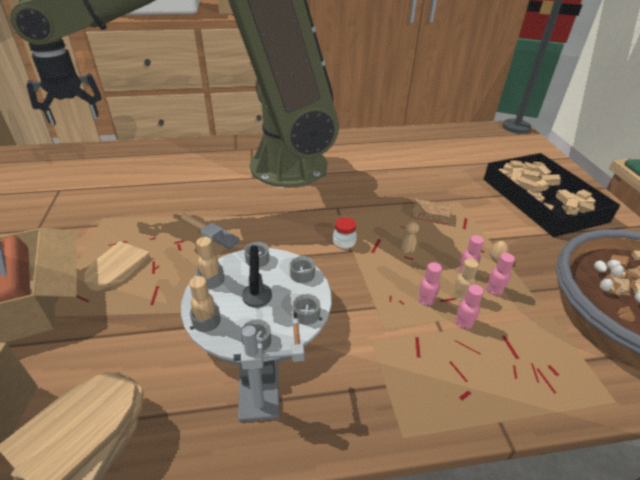

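View pics/t0.png

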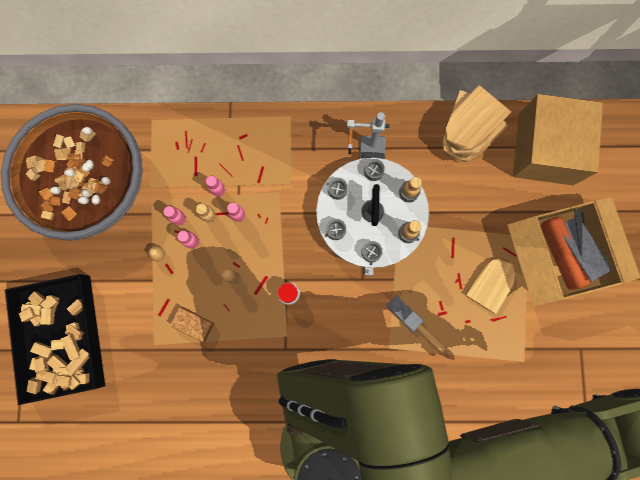

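The scene view shows the plain beech soldier at about (467,275), ringed by four pink ones. The doll is at (410,240), the jar at (345,235), and the dial is centred near (257,295). In the top view the soldier is at (203,210), the dial at (373,212), and the loading nest at (372,252), above the tongue at (369,271).

Run:
```python
from h import *
T=bot.read_camera("top"); S=bot.read_camera("scene")
cv2.imwrite("pics/z1.png",np.hstack([cv2.resize(T[150:280,310:440],(520,520),interpolation=cv2.INTER_CUBIC)])[:,:,::-1])
def hats(c): return [px(d["position"]) for d in bot.tip_of("hat",c)]
hs,ht=hats("scene"),hats("top")
for a in hs:
    for b in ht:
        p,e=tri(a,b)
        if e<.008 and abs(p[2]-.086)<.02: print("hat",a.round(1),b.round(1),p.round(4),round(e,4),"col",S[int(a[1]),int(a[0])])
for n in("handle_mid","nest_mouth","nest_next","nest_far","seated_near","seated_far"):
    for a in bot.tip_of(n,"scene")[:2]:
        for b in bot.tip_of(n,"top")[:2]:
            p,e=tri(px(a["position"]),px(b["position"])); 
            if e<.01: print(n,p.round(4),round(e,4))
m=bot.trace("dial_top","top")
for d in m[:2]:
    c=max(cv2.findContours(d["mask"].astype(np.uint8),0,2)[0],key=cv2.contourArea)
    h=cv2.convexHull(c); e=cv2.fitEllipse(h); print(d["score"],e,at("top",e[0],.062).round(4))
```

```text
hat [476.2 241.8] [182.4 239. ] [0.5331 0.3756 0.0874] 0.0023 col [225 143 171]
hat [433.3 270.7] [231.7 209.6] [0.6099 0.2475 0.0866] 0.0008 col [221 139 167]
hat [469.  263.6] [201.1 208.1] [0.6113 0.324  0.0991] 0.0028 col [218 184 138]
hat [474.7 297. ] [213.2 180.9] [0.6895 0.3013 0.0841] 0.0047 col [162 101 121]
nest_mouth [ 0.4978 -0.1224  0.0933] 0.0095
nest_next [ 0.5498 -0.2081  0.0605] 0.002
seated_near [ 0.5587 -0.2163  0.0671] 0.0055
seated_near [ 0.5577 -0.2132  0.0722] 0.0009
seated_far [ 0.6635 -0.2188  0.0653] 0.0099
0.67 ((371.66766357421875, 212.28260803222656), (108.3003158569336, 111.8669204711914), 104.67752838134766) [ 0.6057 -0.1208  0.062 ]
0.17 ((410.7762145996094, 229.58851623535156), (14.640085220336914, 19.51759147644043), 46.280216217041016) [ 0.5583 -0.2231  0.062 ]
```

View pics/z1.png

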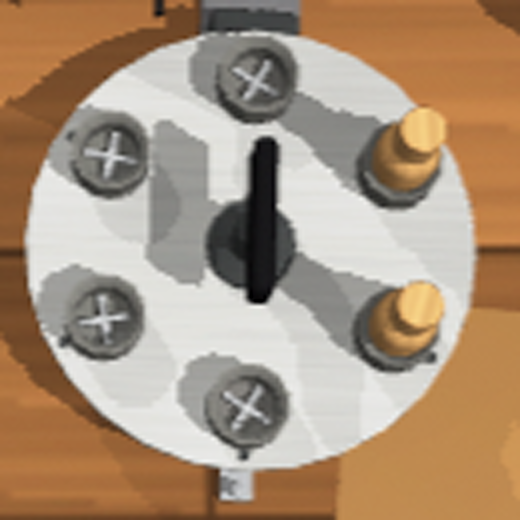

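Emit:
{"fn": "jog_arm", "kwargs": {"series": [[[67,-71,0],-1.94,0.75],[[67,-71,0],-1.94,0.75],[[67,-71,0],-1.94,0.75],[[67,-71,0],-1.94,0.75],[[67,-71,0],-1.94,0.75],[[67,-71,0],-1.94,0.75],[[67,-71,0],-1.94,0.75],[[67,-71,0],-1.94,0.75],[[67,-71,0],-1.94,0.75],[[67,-71,0],-1.94,0.75],[[67,-71,0],-1.94,0.75],[[67,-71,0],-1.94,0.75],[[67,-71,0],-1.94,0.75],[[67,-71,0],-1.94,0.75],[[67,-71,0],-1.94,0.75],[[67,-71,0],-1.94,0.75],[[67,-71,0],-1.94,0.75],[[67,-71,0],-1.94,0.75],[[67,-71,0],-1.94,0.75],[[67,-71,0],-1.94,0.75]]}}

```text
time: 3.72
eef_pos: [0.5389, 0.2033, 0.2533]
tcp_rot: [0.454, 0.891, 0.0, 0.0]
force: [0.4, -1.0, 1.3]
gripper_width: 0.751
grip_force: 0.0
```

The crop shows the loading cup centred at (246,408), which is full-picture (371,252). The opposite cup is at (256,81), i.e. (374,170). The driver cross lies about diagonal in the picture.

Run:
```python
from h import *
print(at("top",(201.1,208.1),.086),at("scene",(469,263.6),.086))
# cups by crop, yaw
a,b=at("top",(371.2,251.8),.0915),at("top",(373.6,170),.0915); print(a,b,(a+b)/2,np.arctan2(*(b-a)[[1,0]]))
l,r=at("top",(310+110/4-.4,150+150/4),.0915),at("top",(310+103/4-.4,150+315/4),.0915); print(l,r)
T=cv2.imread("pics/t0.png");S=cv2.imread("pics/s0.png")
def mk(im,x0,x1,y0,y1):
    c=im[y0:y1,x0:x1]; return cv2.resize(c,None,fx=8,fy=8,interpolation=cv2.INTER_CUBIC)
cv2.imwrite("pics/z2.png",np.hstack([mk(T,185,225,190,230),mk(S,445,485,250,290+10)[:320]]))
```

```text
[0.61473122 0.32852673 0.086     ] [0.59825793 0.33148517 0.086     ]
[ 0.49581685 -0.1145525   0.0915    ] [ 0.71299583 -0.12519567  0.0915    ] [ 0.60440634 -0.11987408  0.0915    ] -0.04896726154757137
[ 0.66631262 -0.02866381  0.0915    ] [ 0.55653311 -0.02303735  0.0915    ]
```

View pics/z2.png

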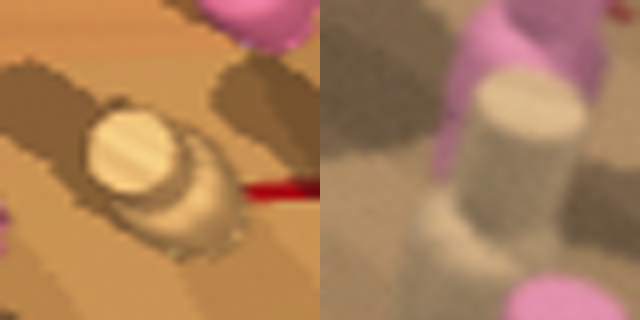

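The left half shows the hat top centred at (132,152) in the crop, which is top-camera (201.0,208.5). In the right half it is at (210,103), which is scene-camera (470.8,262.5).

Run:
```python
from h import *
a,b=(470.8,262.5),(201,208.5)
print(tri(a,b),at("scene",a,.102),at("top",b,.102))
o=bot.observe(); from scipy.spatial.transform import Rotation as R
M=R.from_quat(o["tcp_rot"]).as_matrix(); p=o["eef_pos"]; print(p,M.round(3))
print(M.T@(np.array([.6115,.3255,.16])-p)*100)
```

```text
(array([0.61050674, 0.32558936, 0.10118271]), np.float64(0.0011466939767082107)) [0.61134071 0.32565154 0.102     ] [0.61009643 0.32483383 0.102     ]
[0.53885657 0.20333342 0.2532604 ] [[-0.589  0.808  0.   ]
 [ 0.808  0.589 -0.   ]
 [-0.     0.    -1.   ]]
[ 5.60110436 13.06196273  9.32765709]
```

Emit:
{"fn": "jog_arm", "kwargs": {"series": [[[5.6,13,0],0,0.75],[[5.6,13,0],0,0.75],[[5.6,13,0],0,0.75],[[5.6,13,0],0,0.75],[[5.6,13,6],0,0.75],[[5.6,13,10],0,0.75],[[5.6,13,13],0,0.75],[[5.6,13,15],0,0.75],[[5.6,13,16.4],0,0.75],[[5.6,13,16.4],0,0.75]]}}

```text
time: 4.55
eef_pos: [0.6095, 0.3224, 0.086]
tcp_rot: [0.454, 0.891, -0.002, -0.002]
force: [-1.0, 0.2, -0.1]
gripper_width: 0.752
grip_force: 0.0
```

Run:
```python
from h import *
S=save("scene","s1.png"); T=save("top","t1.png")
print(bot.observe()["eef_pos"],bot.observe()["force"])
f=lambda im,x0,y0:cv2.resize(im[y0:y0+80,x0:x0+80],(400,400),interpolation=cv2.INTER_CUBIC)
cv2.imwrite("pics/z3.png",np.hstack([f(S,430,215),f(T,165,170)])[:,:,::-1])
```

```text
[0.61114534 0.32315228 0.09083403] [-0.47991994 -0.4067962   1.70728201]
```

View pics/z3.png

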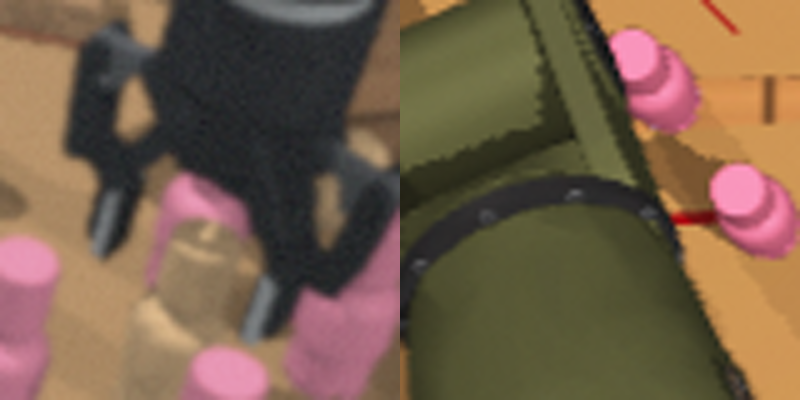

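The soldier's hat stands between the two open fingers, with pinks clear on both sides. I'll close the gripper now.

Emit:
{"fn": "jog_arm", "kwargs": {"series": [[[0.15,0.1,0],0,0.75],[[0.15,0.1,0],0,0.5],[[0.15,0.1,0],0,0.2],[[0.15,0.1,0],0,0.2],[[0.15,0.1,0],0,0.2],[[0.15,0.1,0],0,0.2],[[0.15,0.1,0],0,0.2],[[0.15,0.1,0],0,0.2]]}}

```text
time: 5.32
eef_pos: [0.6109, 0.325, 0.0906]
tcp_rot: [0.454, 0.891, 0.001, 0.001]
force: [-1.2, -0.5, 6.0]
gripper_width: 0.331
grip_force: 59.3
```

Emit:
{"fn": "jog_arm", "kwargs": {"series": [[[0,0,-2],0,0.2],[[0,0,-5],0,0.2],[[0,0,-9],0,0.2],[[0,0,-13],0,0.2],[[-1,-1.2,-14],0,0.2],[[-3,-3.7,-14],0,0.2],[[-5,-6.1,-14],0,0.2],[[-7,-8.6,-14],0,0.2],[[-9,-11.1,-14],0,0.2],[[-11,-13.5,-14],0,0.2],[[-13,-16,-14],0,0.2],[[-15,-18.4,-14],0,0.2],[[-17,-20.9,-14],0,0.2],[[-19,-23.4,-14],0,0.2],[[-21,-25.8,-14],0,0.2],[[-23,-28.3,-14],0,0.2],[[-25,-30.7,-14],0,0.2],[[-27,-33.2,-14],0,0.2],[[-28.2,-34.7,-14],0,0.2],[[-28.7,-35.3,-14],0,0.2]]}}

```text
time: 6.98
eef_pos: [0.4931, -0.1173, 0.2295]
tcp_rot: [0.455, 0.891, -0.0, 0.0]
force: [-0.9, -0.4, -0.6]
gripper_width: 0.328
grip_force: 59.3
```

Emit:
{"fn": "jog_arm", "kwargs": {"series": [[[0,0,0],0,0.2],[[0,0,0],0,0.2],[[0,0,0],0,0.2],[[0,0,0],0,0.2]]}}

```text
time: 7.32
eef_pos: [0.4941, -0.114, 0.2293]
tcp_rot: [0.453, 0.891, 0.0, -0.0]
force: [-0.2, 0.9, -1.6]
gripper_width: 0.337
grip_force: 59.3
```

Run:
```python
from h import *
S=save("scene","s2.png"); T=save("top","t2.png")
o=bot.observe(); print(o["time"],o["eef_pos"],o["tcp_rot"],o["force"],o["moment"],o["joints"])
f=lambda im,x0,y0:cv2.resize(im[y0:y0+130,x0:x0+130],(520,520),interpolation=cv2.INTER_CUBIC)
cv2.imwrite("pics/z4.png",f(S,200,150)[:,:,::-1])
for n in("soldier","nest_mouth","foot_cut","nest_load"):
    for d in bot.tip_of(n,"scene")[:3]: print(n,round(d["score"],2),px(d["position"]).round(1))
print(proj("scene",[[.495,-.115,.0915],[.495,-.115,.066],[*o["eef_pos"][:2],o["eef_pos"][2]-.0906]]))
```

```text
7.4167 [ 0.49406466 -0.11424729  0.22925276] [ 4.53119845e-01  8.91449608e-01  1.18140040e-05 -4.16942203e-05] [ 0.01348929 -0.36446051  0.37494664] [-0.03594056  0.05054936 -0.00650444] [-2.99499491e-01  2.26286647e-01  1.67165953e+00  3.95516065e-05
  1.24372464e+00 -9.29784560e-01]
soldier 0.89 [461.9 321.7]
soldier 0.81 [494.3 289.8]
soldier 0.75 [257.5 228.4]
nest_mouth 0.92 [258.6 248.1]
foot_cut 0.91 [257.5 226.5]
foot_cut 0.85 [465.3 324.3]
foot_cut 0.73 [492.8 292.5]
nest_load 0.92 [255.  258.1]
nest_load 0.44 [204.9 316.4]
[[256.54673847 247.82942735]
 [257.38679278 256.50930166]
 [255.25606758 230.6558318 ]]
```

View pics/z4.png

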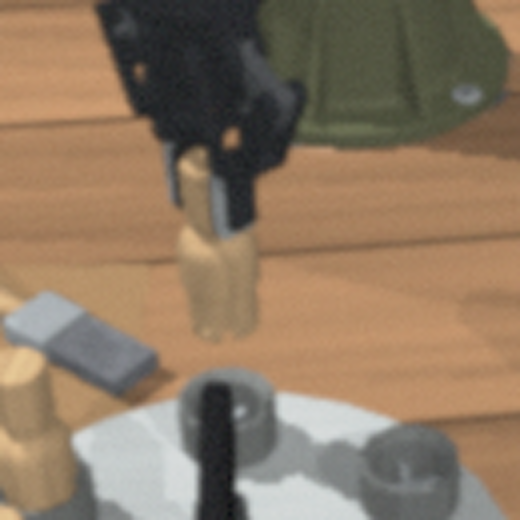

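The scene crop shows the soldier hanging upright in the grip, its foot centred at crop (221,335), full-picture (255.2,233.5), with a slot facing the camera. The mouth of the loading cup is at (257,248). This matches the projection within about 1 mm, so I'll descend.

Emit:
{"fn": "jog_arm", "kwargs": {"series": [[[-0.05,0.1,1],0,0.2],[[-0.05,0.1,2],0,0.2],[[-0.05,0.1,3],0,0.2],[[-0.05,0.1,3.6],0,0.2],[[-0.05,0.1,4],0,0.2],[[-0.05,0.1,4.2],0,0.2],[[-0.05,0.1,4.3],0,0.2],[[-0.05,0.1,4.4],0,0.2],[[-0.05,0.1,4.4],0,0.2],[[-0.05,0.1,4.4],0,0.2]]}}

```text
time: 8.45
eef_pos: [0.4951, -0.1149, 0.1856]
tcp_rot: [0.454, 0.891, 0.0, 0.0]
force: [-0.5, -0.4, 0.3]
gripper_width: 0.332
grip_force: 59.3
```

Emit:
{"fn": "jog_arm", "kwargs": {"series": [[[0,0,0.07],0,0.2],[[0,0,0.14],0,0.2],[[0,0,0.21],0,0.2],[[0,0,0.28],0,0.2],[[0,0,0.35],0,0.2],[[0,0,0.42],0,0.2],[[0,0,0.49],0,0.2],[[0,0,0.56],0,0.2]]}}

```text
time: 9.12
eef_pos: [0.495, -0.1149, 0.1796]
tcp_rot: [0.454, 0.891, -0.0, 0.0]
force: [0.0, 0.3, 1.2]
gripper_width: 0.331
grip_force: 59.3
```

Emit:
{"fn": "jog_arm", "kwargs": {"series": [[[0,0,0.05],0,0.2],[[0,0,0.1],0,0.2],[[0,0,0.15],0,0.2],[[0,0,0.2],0,0.2],[[0,0,0.25],0,0.2],[[0,0,0.3],0,0.2],[[0,0,0.35],0,0.2],[[0,0,0.4],0,0.2]]}}

```text
time: 9.78
eef_pos: [0.496, -0.1153, 0.1771]
tcp_rot: [0.454, 0.891, 0.0, 0.002]
force: [4.1, -1.6, 11.8]
gripper_width: 0.336
grip_force: 60.6
```

```bash
cat > o.py <<'E'
from h import *
o=bot.observe(); print(o["time"],o["eef_pos"].round(4),"foot",(o["eef_pos"][2]-.0906).round(4),o["force"].round(2),o["moment"].round(3),"q6",o["joints"][5].round(3))
E
python3 o.py
```

```text
9.7833 [ 0.496  -0.1153  0.1771] foot 0.0865 [ 4.06 -1.61 11.78] [-0.267 -0.708 -0.023] q6 -0.929
```

Emit:
{"fn": "jog_arm", "kwargs": {"series": [[[-0.05,0.03,-0.05],0,0.2],[[-0.1,0.05,-0.05],0,0.2],[[-0.15,0.08,-0.05],0,0.2],[[-0.15,0.08,-0.05],0,0.2],[[-0.15,0.08,0],0,0.2],[[-0.15,0.08,0],0,0.2]]}}

```text
time: 10.28
eef_pos: [0.497, -0.1158, 0.1762]
tcp_rot: [0.454, 0.891, 0.0, 0.001]
force: [2.2, -1.4, 5.6]
gripper_width: 0.331
grip_force: 59.9
```

```bash
python3 o.py
```

```text
10.2833 [ 0.497  -0.1158  0.1762] foot 0.0856 [ 2.21 -1.38  5.61] [-0.272 -0.592 -0.024] q6 -0.93
```

Emit:
{"fn": "jog_arm", "kwargs": {"series": [[[-0.05,0.02,0],0,0.2],[[-0.09,0.04,0],0,0.2],[[-0.09,0.04,0.04],0,0.2],[[-0.09,0.04,0.08],0,0.2],[[-0.09,0.04,0.12],0,0.2],[[-0.09,0.04,0.12],0,0.2]]}}

```text
time: 10.78
eef_pos: [0.4975, -0.1162, 0.1745]
tcp_rot: [0.454, 0.891, 0.0, 0.0]
force: [3.8, -1.1, 0.9]
gripper_width: 0.33
grip_force: 59.6
```

```bash
python3 o.py
```

```text
10.7833 [ 0.4975 -0.1162  0.1745] foot 0.0839 [ 3.77 -1.13  0.85] [-0.241 -0.965 -0.026] q6 -0.93
```

Emit:
{"fn": "jog_arm", "kwargs": {"series": [[[-0.02,0.04,0.06],0,0.2],[[-0.04,0.07,0.12],0,0.2],[[-0.04,0.07,0.18],0,0.2],[[-0.04,0.07,0.24],0,0.2],[[-0.04,0.07,0.3],0,0.2],[[-0.04,0.07,0.36],0,0.2],[[-0.04,0.07,0.42],0,0.2],[[-0.04,0.07,0.48],0,0.2],[[-0.04,0.07,0.54],0,0.2],[[-0.04,0.07,0.6],0,0.2]]}}

```text
time: 11.62
eef_pos: [0.4982, -0.116, 0.1684]
tcp_rot: [0.454, 0.891, 0.0, 0.0]
force: [2.4, -1.6, 1.5]
gripper_width: 0.331
grip_force: 59.5
```

```bash
python3 o.py
```

```text
11.6167 [ 0.4982 -0.116   0.1684] foot 0.0778 [ 2.4  -1.62  1.47] [-0.403 -0.613  0.025] q6 -0.929
```

Emit:
{"fn": "jog_arm", "kwargs": {"series": [[[-0.04,0,0.06],0,0.2],[[-0.04,0,0.12],0,0.2],[[-0.04,0,0.18],0,0.2],[[-0.04,0,0.24],0,0.2],[[-0.04,0,0.3],0,0.2],[[-0.04,0,0.36],0,0.2],[[-0.04,0,0.42],0,0.2],[[-0.04,0,0.48],0,0.2],[[-0.04,0,0.54],0,0.2],[[-0.04,0,0.56],0,0.2]]}}

```text
time: 12.45
eef_pos: [0.4986, -0.1165, 0.1634]
tcp_rot: [0.454, 0.891, 0.0, 0.0]
force: [0.7, -1.4, 7.8]
gripper_width: 0.333
grip_force: 60.2
```

```bash
python3 o.py
```

```text
12.45 [ 0.4986 -0.1165  0.1634] foot 0.0728 [ 0.67 -1.35  7.78] [-0.167 -0.162  0.016] q6 -0.93
```

Emit:
{"fn": "jog_arm", "kwargs": {"series": [[[0,0,0],-0.05,0.2],[[0,0,0],-0.1,0.2],[[0,0,0],-0.15,0.2],[[0,0,0],-0.2,0.2],[[0,0,0],-0.25,0.2],[[0,0,0],-0.3,0.2]]}}

```text
time: 12.95
eef_pos: [0.4987, -0.1163, 0.1634]
tcp_rot: [0.314, 0.949, 0.0, 0.001]
force: [2.6, 1.2, 6.6]
gripper_width: 0.334
grip_force: 60.0
```

```bash
python3 o.py; python3 -c "
from h import *
print(ray('scene',(256,232)))"
```

```text
12.95 [ 0.4987 -0.1163  0.1634] foot 0.0728 [2.62 1.21 6.6 ] [ 0.077 -0.524 -0.081] q6 -1.232
(array([ 1.21732403, -0.0997864 ,  0.7132322 ]), array([-0.78920003, -0.01438005, -0.63108761]))
```

Emit:
{"fn": "jog_arm", "kwargs": {"series": [[[0,0,0],-0.05,0.2],[[0,0,0],-0.1,0.2],[[0,0,0],-0.15,0.2],[[0,0,0],-0.2,0.2],[[0,0,0],-0.25,0.2],[[0,0,0],-0.3,0.2]]}}

```text
time: 13.45
eef_pos: [0.4987, -0.1163, 0.1634]
tcp_rot: [0.169, 0.986, 0.0, 0.001]
force: [2.7, 0.7, 5.6]
gripper_width: 0.331
grip_force: 60.0
```

```bash
python3 o.py
```

```text
13.45 [ 0.4987 -0.1163  0.1634] foot 0.0728 [2.65 0.67 5.62] [ 0.002 -0.548 -0.012] q6 -1.532
```

Emit:
{"fn": "jog_arm", "kwargs": {"series": [[[0,0,0.01],-0.03,0.2],[[0,0,0.02],-0.06,0.2],[[0,0,0.02],-0.09,0.2],[[0,0,0.02],-0.12,0.2],[[0,0,0.02],-0.15,0.2],[[0,0,0.02],-0.18,0.2]]}}

```text
time: 13.95
eef_pos: [0.4988, -0.1164, 0.1633]
tcp_rot: [0.08, 0.997, -0.0, 0.001]
force: [2.2, -0.1, 6.7]
gripper_width: 0.336
grip_force: 60.1
```

```bash
python3 o.py
```

```text
13.95 [ 0.4988 -0.1164  0.1633] foot 0.0727 [ 2.21 -0.1   6.69] [-0.023 -0.557 -0.065] q6 -1.711
```

Emit:
{"fn": "jog_arm", "kwargs": {"series": [[[0,0,0.01],-0.03,0.2],[[0,0,0.02],-0.06,0.2],[[0,0,0.02],-0.09,0.2],[[0,0,0.02],-0.12,0.2],[[0,0,0.02],-0.15,0.2],[[0,0,0.02],-0.18,0.2]]}}

```text
time: 14.45
eef_pos: [0.4985, -0.1164, 0.1626]
tcp_rot: [-0.01, 1.0, -0.0, 0.0]
force: [3.0, -1.8, 0.8]
gripper_width: 0.335
grip_force: 59.5
```

```bash
python3 o.py
```

```text
14.45 [ 0.4985 -0.1164  0.1626] foot 0.072 [ 3.   -1.77  0.8 ] [-0.583 -0.838 -0.079] q6 -1.891
```

Emit:
{"fn": "jog_arm", "kwargs": {"series": [[[-0.03,-0.02,0.06],0,0.2],[[-0.03,-0.02,0.12],0,0.2],[[-0.03,-0.02,0.18],0,0.2],[[-0.03,-0.02,0.24],0,0.2],[[-0.03,-0.02,0.3],0,0.2],[[-0.03,-0.02,0.36],0,0.2],[[-0.03,-0.02,0.42],0,0.2]]}}

```text
time: 15.03
eef_pos: [0.4987, -0.1166, 0.1582]
tcp_rot: [-0.009, 1.0, -0.0, 0.0]
force: [3.8, -2.0, 1.0]
gripper_width: 0.335
grip_force: 59.5
```

```bash
python3 o.py
```

```text
15.0333 [ 0.4987 -0.1166  0.1582] foot 0.0676 [ 3.77 -2.03  1.05] [-0.552 -0.943 -0.064] q6 -1.89
```

Emit:
{"fn": "jog_arm", "kwargs": {"series": [[[-0.02,-0.02,0.05],0,0.2],[[-0.04,-0.02,0.1],0,0.2],[[-0.04,-0.02,0.15],0,0.2],[[-0.04,-0.02,0.2],0,0.2],[[-0.04,-0.02,0.24],0,0.2],[[-0.04,-0.02,0.24],0,0.2]]}}

```text
time: 15.53
eef_pos: [0.4994, -0.1167, 0.1565]
tcp_rot: [-0.009, 1.0, -0.0, 0.001]
force: [1.8, -1.9, 7.4]
gripper_width: 0.334
grip_force: 60.3
```

```bash
python3 o.py
```

```text
15.5333 [ 0.4994 -0.1167  0.1565] foot 0.0659 [ 1.78 -1.86  7.37] [-0.298 -0.419 -0.105] q6 -1.89
```

Emit:
{"fn": "jog_arm", "kwargs": {"series": [[[0,0,-0.05],0,0.4],[[0,0,-0.05],0,0.6],[[0,0,-0.05],0,0.65],[[0,0,-0.05],0,0.65],[[0,0,-0.05],0,0.65],[[0,0,-0.3],0,0.65],[[0,0,-1],0,0.65],[[0,0,-2],0,0.65],[[0,0,-4],0,0.65],[[0,0,-7],0,0.65],[[0,0,-9],0,0.65],[[4,0,-10],0,0.65],[[8,0,-10],0,0.65],[[11,0,-10],0,0.65],[[11,0,-10],0,0.65]]}}

```text
time: 16.78
eef_pos: [0.3857, -0.1185, 0.2571]
tcp_rot: [-0.009, 1.0, -0.0, 0.0]
force: [-0.5, -0.6, 0.4]
gripper_width: 0.647
grip_force: 0.0
```

```bash
python3 o.py
python3 - <<'E'
from h import *
S=save("scene","s3.png"); T=save("top","t3.png")
f=lambda im,x0,y0:cv2.resize(im[y0:y0+130,x0:x0+130],(400,400),interpolation=cv2.INTER_CUBIC)
cv2.imwrite("pics/z5.png",np.hstack([f(S,180,205),f(T,310,150)])[:,:,::-1])
E
```

```text
16.7833 [ 0.3857 -0.1185  0.2571] foot 0.1665 [-0.5  -0.57  0.42] [0.046 0.094 0.052] q6 -1.977
```

View pics/z5.png

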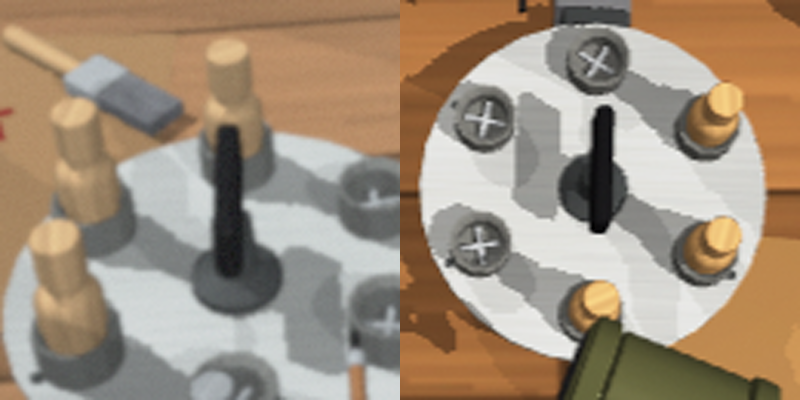

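The soldier now stands upright and home in the loading nest, at crop (230,110) on the left and (597,300) on the right. The other soldiers are unmoved and the dial has not turned. Next is the handle.

Emit:
{"fn": "jog_arm", "kwargs": {"series": [[[-1,0,0],0.12,0.5],[[-2,0,0],0.24,0.5],[[-3,0,0],0.36,0.5],[[-4,0,0],0.48,0.5],[[-5,0,0],0.6,0.5],[[-6.2,0,0],0.72,0.5],[[-7.4,0,0],0.84,0.5],[[-8.6,0,0],0.96,0.5],[[-9.8,0,0],1.08,0.5],[[-11,-0.1,0],1.2,0.5],[[-12.2,-0.2,0],1.32,0.5],[[-13.4,-0.3,0],1.44,0.5],[[-14.6,-0.4,0],1.56,0.5],[[-15.8,-0.5,0],1.68,0.5],[[-17,-0.6,0],1.8,0.5],[[-18,-0.7,0],1.92,0.5],[[-19,-0.7,0],2.04,0.5],[[-20,-0.7,0],2.16,0.5],[[-21,-0.7,0],2.28,0.5],[[-22,-0.7,0],2.4,0.5]]}}

```text
time: 18.55
eef_pos: [0.6106, -0.1214, 0.2556]
tcp_rot: [0.93, 0.368, -0.0, -0.0]
force: [-0.7, 0.6, 0.3]
gripper_width: 0.499
grip_force: 0.0
```

Emit:
{"fn": "jog_arm", "kwargs": {"series": [[[0,0,0],0.12,0.5],[[0,0,0],0.24,0.5],[[0,0,0],0.36,0.5],[[0,0,0],0.48,0.5],[[0,0,0],0.6,0.5],[[0,0,0],0.72,0.5],[[0,0,0],0.81,0.5],[[0,0,0],0.81,0.5],[[0,0,0],0.81,0.5]]}}

```text
time: 19.3
eef_pos: [0.6098, -0.1215, 0.2557]
tcp_rot: [1.0, -0.023, -0.0, -0.0]
force: [-0.3, -0.1, -0.2]
gripper_width: 0.502
grip_force: 0.0
```

```bash
python3 o.py
python3 - <<'E'
from h import *
from scipy.spatial.transform import Rotation as R
o=bot.observe(); M=R.from_quat(o["tcp_rot"]).as_matrix(); print(M.round(3), np.arctan2(M[1,1],M[0,1]))
print("shift cm",M.T@(np.array([.609,-.122,.145])-o["eef_pos"])*100)
E
```

```text
19.3 [ 0.6098 -0.1215  0.2557] foot 0.1651 [-0.26 -0.1  -0.22] [-0.028 -0.062  0.044] q6 1.362
[[ 0.999 -0.047 -0.   ]
 [-0.047 -0.999  0.   ]
 [-0.    -0.    -1.   ]] -1.6176168403059303
shift cm [-0.07721333  0.05474657 11.06721309]
```

Emit:
{"fn": "jog_arm", "kwargs": {"series": [[[-0.1,0.05,2],0,0.5],[[-0.1,0.05,4],0,0.5],[[-0.1,0.05,6],0,0.5],[[-0.1,0.05,7.5],0,0.5],[[-0.1,0.05,8.5],0,0.5],[[-0.1,0.05,9.3],0,0.5],[[-0.1,0.05,10],0,0.5],[[-0.1,0.05,10.6],0,0.5],[[-0.1,0.05,11],0,0.5],[[-0.1,0.05,11],0,0.5],[[-0.1,0.05,11],0,0.35],[[-0.1,0.05,11],0,0.25],[[-0.1,0.05,11],0,0.15],[[-0.1,0.05,11],0,0.1],[[-0.1,0.05,11],0,0.1],[[-0.1,0.05,11],0,0.1]]}}

```text
time: 20.63
eef_pos: [0.6084, -0.1216, 0.1467]
tcp_rot: [1.0, -0.025, 0.001, -0.0]
force: [-1.6, 4.7, 3.6]
gripper_width: 0.182
grip_force: 59.5
```

```bash
python3 o.py
```

```text
20.6333 [ 0.6084 -0.1216  0.1467] foot 0.0561 [-1.58  4.73  3.61] [0.628 0.131 0.02 ] q6 1.364
```

Emit:
{"fn": "jog_arm", "kwargs": {"series": [[[0,0,0],-0.05,0.1],[[0,0,0],-0.11,0.1],[[0,0,0],-0.17,0.1],[[0,0,0],-0.23,0.1],[[0,0,0],-0.29,0.1],[[0,0,0],-0.35,0.1],[[0,0,0],-0.41,0.1],[[0,0,0],-0.47,0.1],[[0,0,0],-0.53,0.1],[[0,0,0],-0.59,0.1],[[0,0,0],-0.65,0.1],[[0,0,0],-0.71,0.1],[[0,0,0],-0.77,0.1],[[0,0,0],-0.83,0.1],[[0,0,0],-0.89,0.1],[[0,0,0],-0.95,0.1],[[0,0,0],-1,0.1],[[0,0,0],-1.03,0.1],[[0,0,0],-1.05,0.1],[[0,0,0],-1.05,0.1]]}}

```text
time: 22.3
eef_pos: [0.609, -0.1227, 0.1467]
tcp_rot: [0.877, 0.48, 0.001, 0.001]
force: [6.9, -2.0, -1.7]
gripper_width: 0.177
grip_force: 58.9
```

```bash
python3 o.py
```

```text
22.3 [ 0.609  -0.1227  0.1467] foot 0.0561 [ 6.87 -2.01 -1.73] [-0.374 -0.854 -0.035] q6 0.312
```

Emit:
{"fn": "jog_arm", "kwargs": {"series": [[[0,0,0],0,0.3],[[0,0,0],0,0.5],[[0,0,0],0,0.5],[[0,0,0],0,0.5],[[0,0,-1],0,0.5],[[0,0,-3],0,0.5],[[0,0,-6],0,0.5],[[0,0,-9],0,0.5],[[0,0,-12],0,0.5],[[-2,-3,-13],0,0.5],[[-4,-6,-13],0,0.5],[[-6,-9,-13],0,0.5],[[-8,-12,-13],0,0.5],[[-10,-15,-13],0,0.5],[[-10.8,-16.8,-13],0,0.5],[[-10.8,-16.8,-13],0,0.5]]}}

```text
time: 23.63
eef_pos: [0.4058, -0.1219, 0.2772]
tcp_rot: [0.878, 0.479, 0.0, 0.001]
force: [-0.8, 0.8, -0.3]
gripper_width: 0.503
grip_force: 0.0
```

```bash
python3 o.py
python3 - <<'E'
from h import *
S=save("scene","s4.png"); T=save("top","t4.png")
f=lambda im,x0,y0:cv2.resize(im[y0:y0+130,x0:x0+130],(400,400),interpolation=cv2.INTER_CUBIC)
cv2.imwrite("pics/z6.png",np.hstack([f(S,180,205),f(T,310,150)])[:,:,::-1])
E
```

```text
23.6333 [ 0.4058 -0.1219  0.2772] foot 0.1866 [-0.78  0.81 -0.26] [-0.023  0.04  -0.021] q6 0.194
```

View pics/z6.png

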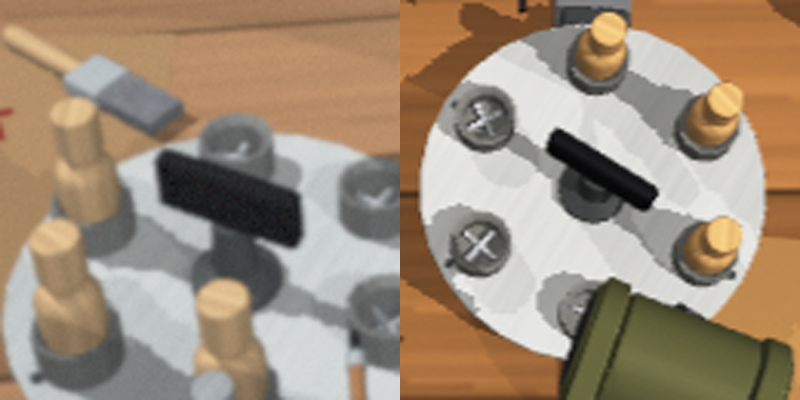

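The dial has turned one click anticlockwise, with the handle now at 60° and cups back in the station positions. All three soldiers stand upright in their cups, and the gripper is clear.

```bash
python3 -c "
from cell import bot
print(bot.hand_in())"
```

```text
the job is handed in; nothing more can be done
None
```

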